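Put three round-bottomed flasks back on their own cork rings

ROBOT

A 6-joint arm with a two-finger parallel gripper is mounted at the origin on the work surface. World frame = base frame: x ahead of the robot, y to its left, z up, the work surface at z = 0. Lengths are in m, angles in rad, forces in N, time in s.
With the tool pointing down it reaches from about 0.3 to 0.775 m from the base axis. Payload 14.6 kg.
Tool frame: the origin (TCP) lies on the centre line of the jaws, within the pads' length; the fingertips stand 19 mm ahead of it and the grasp point (between the pads) is the TCP; y points along the fingers, x is the direction in which the jaws open and shut, and the axes are right-handed (so a half turn about y gives the same grasp; the last joint's range is limited). The gripper opens to 94 mm and grips with 3 to 60 N. Pads are 16 mm wide; open, the fingers measure 119 mm over their backs; the gripper's body (75 mm by 177 mm) begins 78 mm behind the grasp point.
Start: joints at [1.084, 0.3, 1.521, -0, 1.321, -0.067], TCP at [0.224, 0.502, 0.224] pointing down, gripper open.
Joint ranges: [-3.03, 3.03], [-0.79, 2.21], [0.23, 2.52], [-1.04, 4.18], [0, 3.07], [-2.55, 2.55]. Speed limits (rad/s): [2.22, 2.22, 2.57, 3.14, 3.14, 3.14].

INTERFACE

Orientations are given as [roll, pitch, yaw] about the fixed x, y, z axes, in that order (R = Rz(yaw) Ry(pitch) Rx(roll)).
In Python, from station import ctrl, optics gives the robot as it stands.
- The arm moves only by the tool jog_arm, never from a script. Its argument "targets" is a list of rows, each a list of 3 entries, a list of its own where there are three numbers: the finger opening in cm, from 0 to 9.4, then the shift along the tool's x, y, z in cm, then the turn about the tool's y in rad. A call has 1 to 10 rows; each row is the pose to reach, as a shift and turn from the pose commanded when the call began, along the tool's axes at that moment; what a row does not reach only later rows make up. A row lasts 1/10 s, in which the tool goes at most 50 mm and 8.59 degrees, less where a joint would pass 70% of its speed; a pose out of reach is approached as far as the arm can. A call with a gripper value outside its range is refused whole. The fingers move at their own pace and stop on an object; "grip_force" is the grip in N (left out, the last holds). Time passes only in rows, so rows that repeat a pose let the fingers close. It gives the time, the measured TCP pose, the force and the opening at its end, in the units of the state.
- ctrl.get_obs(): the state, without advancing time (a new reading comes with each control period).
- optics.camera(name): name is "side" or "top" or "wrist"; returns a dict with "img" (480x640x3 uint8, red, green, blue), "range_z" (480x640 float32, m along the optical axis (not along the pixel's ray), 0 where there is no reading), "camera_matrix" (3x3 intrinsics, pixels), "world_to_cam" (4x4, takes a point from world to camera coordinates); the wrist camera has in their place "mount" (4x4, takes a point from camera to tool coordinates, whose origin is the TCP and whose axes are the tool frame's). Camera axes: x right, y up, looking along -z (the intrinsics and any distortion apply to the point x, -y, -z); pixel columns grow to the right and rows downward; lengths in m; the calibration is good to about 2 mm. A picture is of the moment at which its call begins: read the wrist's pose just before it.
- ctrl.hand_in(): hands the job in, once; it reports no verdict.
The state is a dict: "time_s": time; "qpos": joint angles; "joint_vel": joint speeds; "tau": joint torques, N m; "ee_pos": TCP position; "eef_rot": TCP orientation; "force": force on the tool from outside, world axes, zero at the start; "moment": the same for the moment, N m; "grip_width": finger opening in m.
Only numpy, scipy, OpenCV 4.12 (cv2) and the standard library are available. Lean on these libraries where they do the work, as an engineer would, in place of code of your own. Each camera call takes 0.05 s, during which the arm holds its last target. There are 200 camera calls.

TASK

The three stoppered round-bottomed flasks by the rotary evaporator have been put down on one another's cork rings: change them round so that each stands upright on the ring of its own size (smallest flask on the smallest ring, middle one on the second smallest, largest one on the second largest). The biggest ring belongs to the flask on the evaporator: you may park a flask on it on the way, but leave it empty. Set the flasks down without dropping them or tipping them over, and leave the beaker, the jar and the funnel between them where they are.

Things in the scene. Friction and masses are not known exactly. Their poses are not given: they have to be found in the camera images.
- flask_s: The smallest of three loose clear glass round-bottomed flasks: bulb 51 mm wide, straight neck 29 mm wide, white stopper (head 25 wide, 12 high). Origin: bulb centre, z up the neck; neck ends 69.5 mm above it. Grip the neck's top 30 mm from above. Starts upright on ring_l, origin 36.6 mm above bench; belongs on ring_s, origin then at 41.9 mm. Rolls over on the bare bench.
- flask_m: The middle-sized of three loose clear glass round-bottomed flasks: bulb 64 mm wide, straight neck 29 mm wide, white stopper (head 25 wide, 12 high). Origin: bulb centre, z up the neck; neck ends 78 mm above it. Grip the neck's top 30 mm from above. Starts upright on ring_s, origin 49.7 mm above bench; belongs on ring_m, origin then at 49 mm. Rolls over on the bare bench.
- flask_l: The largest of three loose clear glass round-bottomed flasks: bulb 85 mm wide, straight neck 29 mm wide, white stopper (head 25 wide, 12 high). Origin: bulb centre, z up the neck; neck ends 92.5 mm above it. Grip the neck's top 30 mm from above. Starts upright on ring_m, origin 61.5 mm above bench; belongs on ring_l, origin then at 63.1 mm. Rolls over on the bare bench.
- ring_s: The smallest of four flat brown cork rings on the bench, held fast by its non-slip underside: outer diameter 74 mm, hole 32 mm through, 22 mm high. Origin at the centre of its underside on the bench, z up. It is the right ring for flask_s.
- ring_m: The second smallest of four flat brown cork rings on the bench, held fast by its non-slip underside: outer diameter 96 mm, hole 40 mm through, 24 mm high. Origin at the centre of its underside on the bench, z up. It is the right ring for flask_m.
- ring_l: The second largest of four flat brown cork rings on the bench, held fast by its non-slip underside: outer diameter 120 mm, hole 48 mm through, 28 mm high. Origin at the centre of its underside on the bench, z up. It is the right ring for flask_l.
- ring_xl: The largest of four flat brown cork rings on the bench, held fast by its non-slip underside: outside 146 mm, hole 74 mm, 30 mm high. Origin: centre of its underside, z up. Free for parking, empty at start and end. flask_l sits on its hole's edge (flask origin 51 mm above bench); flask_m and flask_s sink through and stand on the bench (origin 32 and 25.5 mm).
- beaker: Bystander: open glass beaker, 52 mm wide (56 mm at the rim), 70 mm high, loose; origin at the centre of its underside. Not to be moved.
- grease_jar: Bystander: squat amber glass jar with black lid, 46 mm wide, 48 mm high, loose; origin at the centre of its underside. Not to be moved.
- funnel: Bystander: white plastic funnel standing upside down on its rim, 68 mm wide at the rim, 66 mm high, loose; origin at the centre of its underside. Not to be moved.
Mind the look-alikes: they are no part of the job. Leave any orange look-alike of the flask_l alone.

How it is judged:
At the end, for the whole second after the job is handed in: Each flask is seated on the ring of its own size: bulb centre within 8 mm sideways of the ring's centre and within 4 mm of its seated height, leaning less than 0.25 rad (14 degrees), and at rest. The biggest ring is thereby empty (horizontal distance between flask_s and ring_s below 0.008 m and z of flask_s in the frame of ring_s between 0.0379 and 0.0459 m and angle between each of flask_s, flask_m, flask_l's own z axis and vertical below 0.25 rad and linear speed of each of flask_s, flask_m, flask_l below 0.02 m/s and horizontal distance between flask_m and ring_m below 0.008 m and z of flask_m in the frame of ring_m between 0.045 and 0.053 m and horizontal distance between flask_l and ring_l below 0.008 m and z of flask_l in the frame of ring_l between 0.0591 and 0.0671 m); the robot touches nothing.
It fails at once if a flask is tipped over (leans more than 45 degrees) (angle between any of flask_s, flask_m, flask_l's own z axis and vertical above 0.785 rad).
It fails at once if a flask is dropped (moves faster than 0.85 m/s while the fingers do not hold it, as after a fall of about 4 cm) ((contact force between flask_s and the fingers below 0.05 N and linear speed of flask_s above 0.85 m/s) or (contact force between flask_m and the fingers below 0.05 N and linear speed of flask_m above 0.85 m/s) or (contact force between flask_l and the fingers below 0.05 N and linear speed of flask_l above 0.85 m/s)).
It fails at once if the beaker, the jar or the funnel is shifted by more than 3 cm (distance of any of beaker, grease_jar, funnel from where it was at the start of the episode above 0.03 m).
It also fails if it takes over 115 s, if anything falls off the work surface, if the arm or the gripper's body presses on something with over 40 N, if the wrist force passes 120 N, or if a joint passes its speed limit or range.

## Working session

There is one attempt and no reset: what is moved stays moved. The work goes in short steps, Python scripts to look and compute and a tool call to move; the robot and the scene stay as the last step left them, time stands still between calls to the robot, and variables do not carry over. Pictures are saved under pics/ and viewed, about 12 in all and at most 16, crops included, and the job is handed in when it is done.

Besides the shell and the picture viewer there is one more tool, called after ">>>" in YAML: its name, and indented under it one key for each argument. jog_arm: Moves the arm, as the interface text tells. Its arguments: {"type":"object","properties":{"targets":{"type":"array","items":{"type":"array"}},"grip_force":{"type":"number"}},"required":["targets"]}

```bash
ls; mkdir -p pics
cat > h.py <<'E'
import numpy as np, cv2, json
from station import ctrl, optics
def snap(name,fn):
    c=optics.camera(name); cv2.imwrite('pics/'+fn+'.png',c['img'][...,::-1]); np.savez('pics/'+fn,**c); return c
def world(c,u,v,z=None,plane=None):
    """back-project pixel; plane: world z; else depth"""
    K=np.array(c['camera_matrix']); T=np.linalg.inv(c['world_to_cam'])
    d=np.array([(u-K[0,2])/K[0,0],-(v-K[1,2])/K[1,1],-1.])
    o=T[:3,3]; r=T[:3,:3]@d
    s=(plane-o[2])/r[2] if plane is not None else c['range_z'][int(v),int(u)]
    return o+s*r
E
python3 - <<'E'
from h import *
print(ctrl.get_obs())
for n in('top','side'):
    c=snap(n,n+'0'); print(n,{k:(np.round(v,3).tolist() if np.size(v)<20 else np.shape(v)) for k,v in c.items()})
E
```

```text
pics
{'time_s': 0.0, 'qpos': array([ 1.08442397e+00,  3.00497748e-01,  1.52158300e+00,  3.62034230e-06,
        1.32069483e+00, -6.66171190e-02]), 'joint_vel': array([ 1.70064810e-03, -7.20505749e-04, -1.80150233e-04, -3.42744687e-04,
        1.61525312e-03, -6.39775529e-05]), 'tau': array([-3.63433232e-03, -5.31800151e+01, -3.52734053e+01,  7.06392643e-02,
        2.44160666e-02, -6.64644745e-05]), 'ee_pos': array([0.22404311, 0.50203601, 0.22387089]), 'eef_rot': array([-1.57071408e+00,  1.18007267e-03,  1.15104024e+00]), 'force': array([-0.60957186, -0.25597646, -0.79924187]), 'moment': array([-0.01228071, -0.02249722,  0.02014679]), 'grip_width': 0.09383860352520841}
top {'img': (480, 640, 3), 'range_z': (480, 640), 'camera_matrix': [[539.687, 0.0, 311.642], [0.0, 539.687, 248.802], [0.0, 0.0, 1.0]], 'world_to_cam': [[-0.031, -0.999, -0.003, -0.047], [0.975, -0.031, 0.218, -0.609], [-0.218, 0.004, 0.976, -0.991], [0.0, 0.0, 0.0, 1.0]]}
side {'img': (480, 640, 3), 'range_z': (480, 640), 'camera_matrix': [[434.378, 0.0, 316.186], [0.0, 434.378, 235.773], [0.0, 0.0, 1.0]], 'world_to_cam': [[0.901, -0.433, 0.02, -0.561], [0.299, 0.655, 0.694, -0.182], [-0.313, -0.619, 0.72, -0.811], [0.0, 0.0, 0.0, 1.0]]}
```

View pics/top0.png

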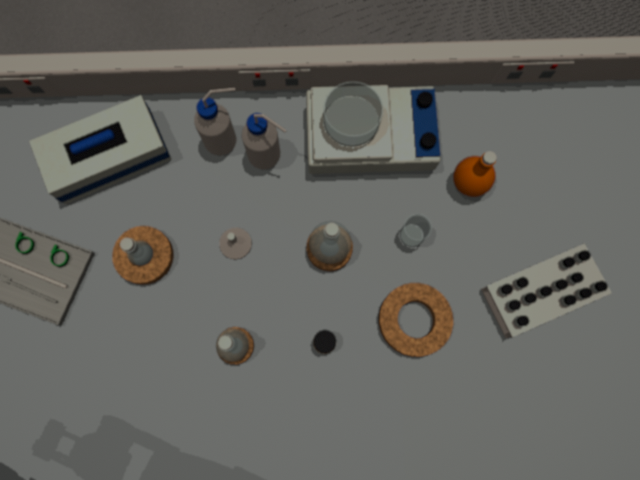

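View pics/side0.png

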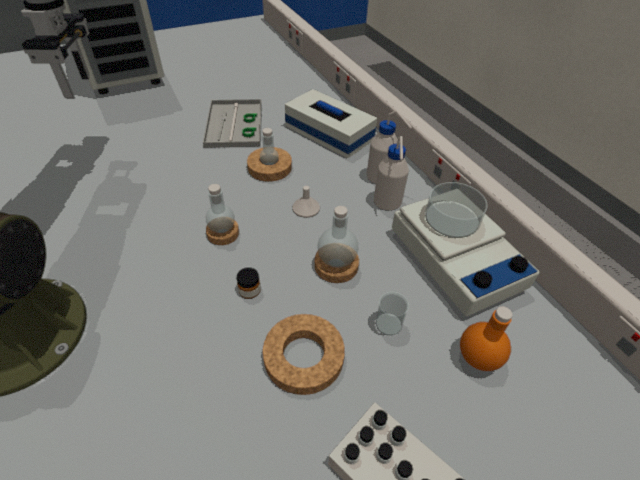

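The top view shows flask_s on ring_l near (142,254), flask_m on ring_s near (235,346), flask_l on ring_m near (330,246) and the empty ring_xl near (416,320). The bystanders are the funnel at (236,243), jar at (325,342) and beaker at (412,236). I'll measure the rings from cork-coloured pixels and depth, and the stoppers from their heads.

```bash
cat > m.py <<'E'
from h import *
def cloud(c):
    v,u=np.mgrid[:480,:640]; K=c['camera_matrix']; T=np.linalg.inv(c['world_to_cam']); s=c['range_z']
    p=np.stack([(u-K[0,2])/K[0,0]*s,-(v-K[1,2])/K[1,1]*s,-s],-1)
    return p@T[:3,:3].T+T[:3,3]
E
python3 - <<'E'
from m import *
for n in('top','side'):
    c=dict(np.load(f'pics/{n}0.npz')); P=cloud(c); hsv=cv2.cvtColor(c['img'],cv2.COLOR_RGB2HSV)
    R={'top':dict(s=(235,346,11,.022,.037),m=(330,246,12,.024,.048),l=(142,254,30,.028,.06),xl=(416,320,38,.03,.073))
      ,'side':dict(s=(222,232,20,.022,.037),m=(337,263,25,.024,.048),l=(270,164,26,.028,.06),xl=(304,353,45,.03,.073))}[n]
    for k,(u,v,_,h,r) in R.items():
        w=world(c,u,v,plane=h); D=np.hypot(P[...,0]-w[0],P[...,1]-w[1])
        m=(hsv[...,0]<20)&(hsv[...,1]>90)&(abs(P[...,2]-h)<.005)&(D<r+.03)
        q=P[m][:,:2].astype(np.float32)
        # outer rim points: circle with known radius, least squares on hull
        from scipy.optimize import least_squares
        hull=cv2.convexHull(q)[:,0]
        f=least_squares(lambda x:np.hypot(*(hull-x).T)-r,q.mean(0),loss='soft_l1',f_scale=.001)
        print(n,k,len(q),'z',np.median(P[m][:,2]).round(4),'ctr',f.x.round(4),'enc',np.round(cv2.minEnclosingCircle(q)[0],4),round(cv2.minEnclosingCircle(q)[1],4))
    S={'top':dict(m=(226,342,.1397),l=(332,231,.166),s=(128,244,.1181)),'side':dict(m=(215,190,.1397),l=(341,211,.166),s=(267,133,.1181))}[n]
    for k,(u,v,z) in S.items(): print('stopper',n,k,world(c,u,v,plane=z).round(3),P[v-3:v+4,u-3:u+4].reshape(-1,3)[:, 2].round(3)[[0,24,48]])
    for (k,u,v) in ([('fun',236,243),('jar',325,342),('beak',412,236)] if n=='top' else []): print(k,world(c,u,v,plane=.04).round(3))
c=dict(np.load('pics/top0.npz'));cv2.imwrite('pics/crop.png',cv2.resize(c['img'][210:370,100:350,::-1],None,fx=3,fy=3,interpolation=cv2.INTER_CUBIC))
E
```

```text
top s 200 z 0.0224 ctr [0.4285 0.0927] enc [0.4276 0.0906] 0.036
top m 324 z 0.0241 ctr [ 0.6214 -0.1024] enc [ 0.619  -0.1023] 0.0469
top l 1936 z 0.0284 ctr [0.6171 0.2806] enc [0.6167 0.2804] 0.06
top xl 3090 z 0.0301 ctr [ 0.4679 -0.2674] enc [ 0.4677 -0.2673] 0.0728
stopper top m [0.428 0.089 0.14 ] [0.14  0.142 0.138]
stopper top l [ 0.616 -0.103  0.166] [0.165 0.165 0.165]
stopper top s [0.616 0.277 0.118] [0.118 0.12  0.12 ]
fun [0.63  0.086 0.04 ]
jar [ 0.427 -0.086  0.04 ]
beak [ 0.633 -0.27   0.04 ]
side s 270 z 0.0213 ctr [0.4277 0.0889] enc [0.4269 0.0865] 0.0362
side m 503 z 0.0234 ctr [ 0.6202 -0.1047] enc [ 0.6185 -0.1072] 0.0466
side l 676 z 0.0274 ctr [0.6159 0.2756] enc [0.6161 0.2757] 0.0607
side xl 3524 z 0.0296 ctr [ 0.4672 -0.2706] enc [ 0.4674 -0.2704] 0.0727
stopper side m [0.426 0.079 0.14 ] [0.139 0.14  0.129]
stopper side l [ 0.618 -0.109  0.166] [0.166 0.167 0.162]
stopper side s [0.611 0.264 0.118] [0.115 0.114 0.104]
```

View pics/crop.png

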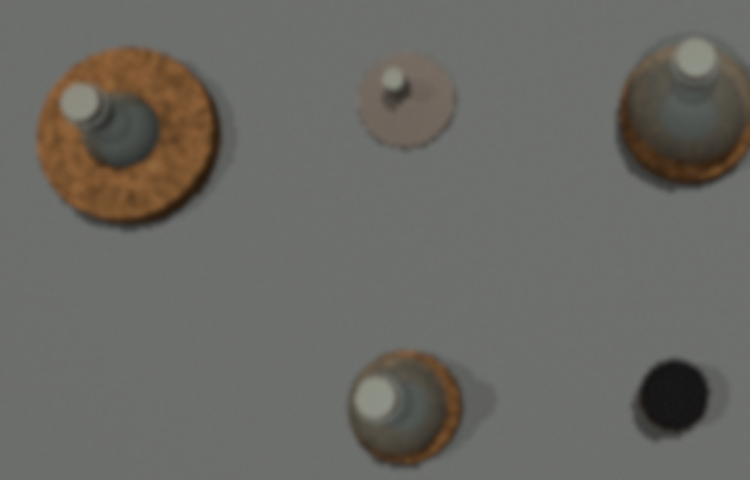

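>>> jog_arm:
  targets:
    - [9.4,[-1.5,0,-2.5],0.1]
    - [9.4,[-4,0,-6],0.24]
    - [9.4,[-6,0,-9.5],0.38]
    - [9.4,[-8,0,-13],0.52]
    - [9.4,[-10,0,-16],0.66]
    - [9.4,[-12,0,-19.5],0.8]
    - [9.4,[-14.5,0,-23],0.93]
    - [9.4,[-17,0,-26.5],1.05]
    - [9.4,[-19,0,-30],1.151]
    - [9.4,[-20,0,-31],1.151]
  grip_force: 20

```text
time_s: 1.1
ee_pos: [0.4271, 0.1907, 0.2242]
eef_rot: [-1.571, 0.0, -0.006]
force: [-0.2, 0.5, 0.4]
grip_width: 0.0938
```

>>> jog_arm:
  targets:
    - [9.4,[1.5,0,-2.5],0]
    - [9.4,[4,0,-6],0]
    - [9.4,[6.5,0,-9.5],0]
    - [9.4,[9,0,-13],0]
    - [9.4,[11,0,-17],0]
    - [9.4,[13.5,0,-21],0]
    - [9.4,[16,0,-24.5],0]
    - [9.4,[18,0,-27.5],0]
    - [9.4,[19.2,0,-29.2],-0.006]
    - [9.4,[19.2,0,-29.2],-0.006]

```text
time_s: 2.1
ee_pos: [0.6182, -0.1008, 0.2233]
eef_rot: [-1.571, 0.001, 0.004]
force: [-1.6, 1.0, 0.1]
grip_width: 0.094
```

```bash
cat > w.py <<'E'
import sys
from h import *
from scipy.spatial.transform import Rotation as Ro
def wrist(fn):
    o=ctrl.get_obs(); c=optics.camera('wrist')
    T=np.eye(4);T[:3,:3]=Ro.from_euler('xyz',o['eef_rot']).as_matrix();T[:3,3]=o['ee_pos']
    M=T@c['mount']; c['world_to_cam']=np.linalg.inv(M)
    cv2.imwrite('pics/'+fn+'.png',c['img'][...,::-1]); c.pop('mount'); np.savez('pics/'+fn,**c)
    print(o['ee_pos'].round(4),o['eef_rot'].round(3),'cam',M[:3,3].round(3),'look',(-M[:3,2]).round(2)); return c
if __name__=='__main__': wrist(sys.argv[1])
E
python3 w.py w1
```

```text
[ 0.6182 -0.1008  0.2233] [-1.571e+00  1.000e-03  4.000e-03] cam [ 0.618 -0.028  0.384] look [ 0.   -0.25 -0.97]
```

View pics/w1.png

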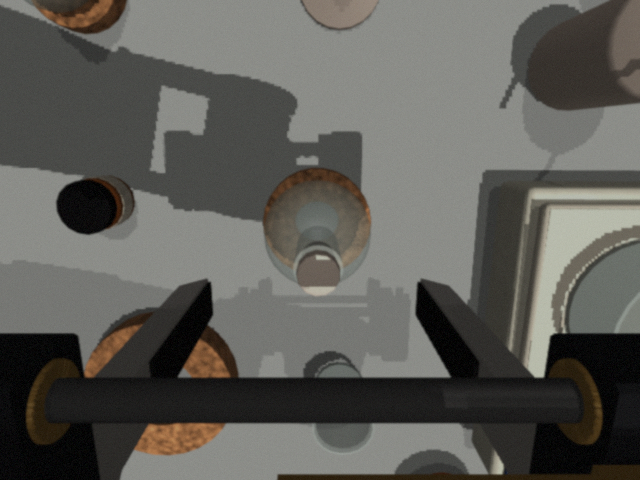

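The wrist view shows the flask_l stopper at about (319,272), nearly centred between the fingers.

Run:
```python
from h import *
c=dict(np.load('pics/w1.npz'))
print(world(c,319,272,plane=.166), world(c,319,272))
print('ring m ctr from outline', world(c,263.5,225,plane=.024),world(c,371,225,plane=.024))
```

```text
[ 0.62128472 -0.09979827  0.166     ] [ 0.62130577 -0.10031143  0.16444315]
ring m ctr from outline [ 0.57389038 -0.10310372  0.024     ] [ 0.66890849 -0.10283325  0.024     ]
```

>>> jog_arm:
  targets:
    - [9.4,[0.3,1,-0.1],0.004]
    - [9.4,[0.3,3,-0.1],0.004]
    - [9.4,[0.3,5,-0.1],0.004]
    - [9.4,[0.3,7,-0.1],0.004]
    - [9.4,[0.3,8.1,-0.1],0.004]
    - [9.4,[0.3,8.3,-0.1],0.004]
    - [4,[0.3,8.3,-0.1],0.004]
    - [1.5,[0.3,8.3,-0.1],0.004]
    - [1.5,[0.3,8.3,-0.1],0.004]
    - [1.5,[0.3,8.3,-0.1],0.004]

```text
time_s: 3.15
ee_pos: [0.6209, -0.0998, 0.142]
eef_rot: [-1.571, -0.001, 0.002]
force: [-0.3, -0.0, -0.5]
grip_width: 0.065
```

>>> jog_arm:
  targets:
    - [1.5,[0,0,0],0]
    - [1.5,[0,0,0],0]
    - [1.5,[0,0,0],0]
    - [1.5,[0,0,0],0]
  grip_force: 25

```text
time_s: 3.55
ee_pos: [0.6207, -0.0998, 0.1414]
eef_rot: [-1.571, 0.0, 0.002]
force: [-1.0, 0.2, -0.5]
grip_width: 0.0337
```

>>> jog_arm:
  targets:
    - [1.5,[0,0,0],0]
    - [1.5,[0,0,0],0]
    - [1.5,[0,0,0],0]

```text
time_s: 3.85
ee_pos: [0.6207, -0.0997, 0.1414]
eef_rot: [-1.571, 0.0, 0.002]
force: [0.2, 0.8, -0.5]
grip_width: 0.0287
```

>>> jog_arm:
  targets:
    - [1.5,[0,-0.5,0],0]
    - [1.5,[0,-1.5,0],0]
    - [1.5,[0,-3,0],0]
    - [1.5,[0,-5,0],0]
    - [1.5,[0,-7,0],0]
    - [1.5,[0,-8.5,0],0]
    - [1.5,[0,-9.5,0],0]
    - [1.5,[0,-9.5,0],0]

```text
time_s: 4.65
ee_pos: [0.6211, -0.0998, 0.2386]
eef_rot: [-1.571, -0.003, 0.002]
force: [-0.0, 0.7, -1.4]
grip_width: 0.0285
```

>>> jog_arm:
  targets:
    - [1.5,[-1,0,-1],0]
    - [1.5,[-3,0,-3],0]
    - [1.5,[-5,0,-5.5],0]
    - [1.5,[-7.5,0,-8],0]
    - [1.5,[-10,0,-11],0]
    - [1.5,[-12.5,0,-13.5],0]
    - [1.5,[-14.3,0,-15.4],0]
    - [1.5,[-15.1,0,-16.3],0]
    - [1.5,[-15.3,0,-16.5],0]
    - [1.5,[-15.3,1,-16.5],0]

```text
time_s: 5.65
ee_pos: [0.4685, -0.2651, 0.2269]
eef_rot: [-1.572, -0.002, 0.002]
force: [1.0, 0.2, -1.7]
grip_width: 0.0284
```

>>> jog_arm:
  targets:
    - [1.5,[0,1.5,0],0]
    - [1.5,[0,3.5,0],0]
    - [1.5,[0,5.5,0],0]
    - [1.5,[0,7,0],0]
    - [1.5,[0,8,0],0]
    - [1.5,[0,8.5,0],0]
    - [1.5,[0,8.5,0],0]

```text
time_s: 6.35
ee_pos: [0.4682, -0.2646, 0.1409]
eef_rot: [-1.57, 0.001, 0.003]
force: [0.5, 0.0, -2.4]
grip_width: 0.0287
```

>>> jog_arm:
  targets:
    - [1.5,[0,0.3,0],0]
    - [1.5,[0,0.6,0],0]
    - [1.5,[0,0.8,0],0]
    - [1.5,[0,0.8,0],0]

```text
time_s: 6.75
ee_pos: [0.468, -0.265, 0.1333]
eef_rot: [-1.571, 0.0, 0.002]
force: [-0.3, -0.2, -2.1]
grip_width: 0.028
```

Run:
```python
from h import *
for n in('top',): snap(n,n+'1')
a=cv2.imread('pics/top1.png')[250:390,330:510]
snap('side','side1'); b=cv2.imread('pics/side1.png')[200:420,200:420]
cv2.imwrite('pics/c1.png',np.hstack([cv2.resize(a,(514,400)),cv2.resize(b,(280,400))[:, :280]]))
```

```text
(no output)
```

View pics/c1.png

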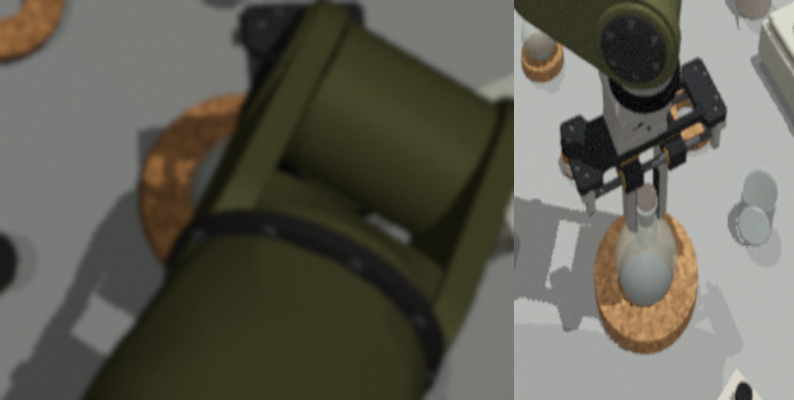

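The side view shows flask_l upright, held over the ring_xl hole. I'll lower it the last 2 mm and then release.

>>> jog_arm:
  targets:
    - [1.5,[0,0.1,0],0]
    - [1.5,[0,0.2,0],0]
    - [1.5,[0,0.25,0],0]
    - [1.5,[0,0.25,0],0]

```text
time_s: 7.25
ee_pos: [0.4681, -0.2651, 0.131]
eef_rot: [-1.571, -0.0, 0.002]
force: [-0.9, -0.2, -1.6]
grip_width: 0.0286
```

>>> jog_arm:
  targets:
    - [3.2,[0,0,0],0]
    - [3.6,[0,0,0],0]
    - [4.5,[0,0,0],0]
    - [7,[0,0,0],0]
    - [9.4,[0,0,0],0]
    - [9.4,[0,0,0],0]
    - [9.4,[0,0,0],0]
    - [9.4,[0,0,0],0]

```text
time_s: 8.05
ee_pos: [0.4681, -0.265, 0.1309]
eef_rot: [-1.571, 0.0, 0.002]
force: [-0.3, -0.0, -0.1]
grip_width: 0.0805
```

```bash
python3 w.py w2
```

```text
[ 0.4681 -0.265   0.1309] [-1.571  0.     0.002] cam [ 0.468 -0.192  0.291] look [ 0.   -0.25 -0.97]
```

View pics/w2.png

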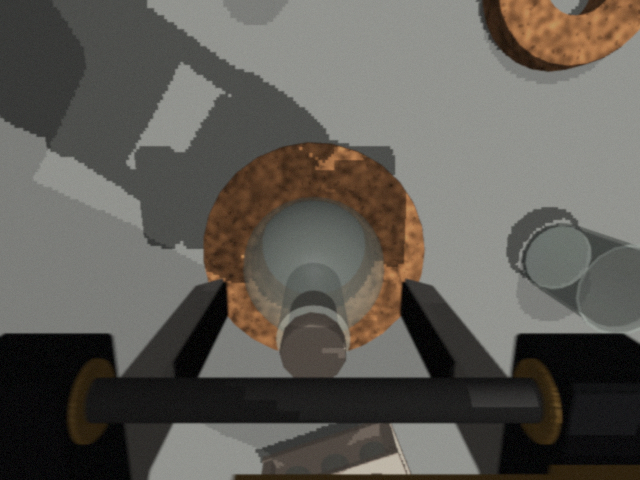

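flask_l stands free and upright in ring_xl. Next is flask_m.

>>> jog_arm:
  targets:
    - [9.4,[0,-1,0],0]
    - [9.4,[0,-4,0],0]
    - [9.4,[0,-7,0],0]
    - [9.4,[-0.1,-9,1],0]
    - [9.4,[-0.5,-9.5,4],0]
    - [9.4,[-0.9,-9.5,8],0]
    - [9.4,[-1.4,-9.5,12],0]
    - [9.4,[-1.9,-9.5,16],0]
    - [9.4,[-2.3,-9.5,20],0]
    - [9.4,[-2.7,-9.5,24],0]

```text
time_s: 9.1
ee_pos: [0.4402, -0.0236, 0.2269]
eef_rot: [-1.571, -0.001, 0.002]
force: [1.0, -0.3, 0.9]
grip_width: 0.0939
```

>>> jog_arm:
  targets:
    - [9.4,[-0.4,0,4],0]
    - [9.4,[-0.8,0,7.5],0]
    - [9.4,[-1.1,0,10],0]
    - [9.4,[-1.3,0,11.3],0]
    - [9.4,[-1.3,0,11.6],0]
    - [9.4,[-1.3,0,11.6],0]

```text
time_s: 9.7
ee_pos: [0.4274, 0.0909, 0.2264]
eef_rot: [-1.571, -0.001, 0.003]
force: [1.1, -0.5, -0.3]
grip_width: 0.0941
```

```bash
python3 w.py w3
```

```text
[0.4274 0.0909 0.2264] [-1.571e+00 -1.000e-03  3.000e-03] cam [0.427 0.164 0.387] look [ 0.   -0.25 -0.97]
```

View pics/w3.png

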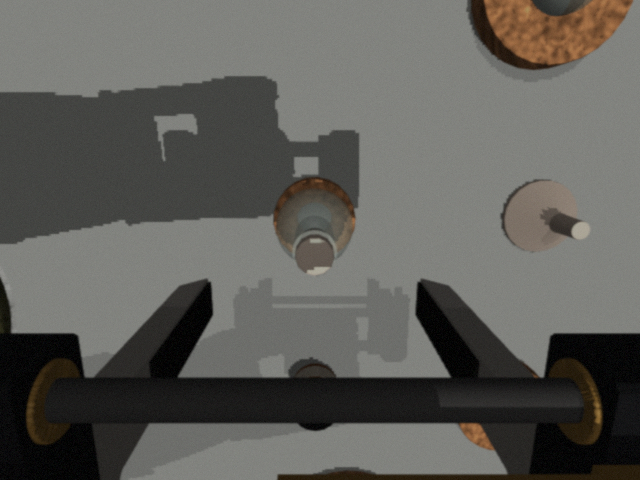

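The stopper of flask_m is at about (315,256), between the fingers.

Run:
```python
from h import *
c=dict(np.load('pics/w3.npz'))
print(world(c,315,256,plane=.1397), world(c,315,256))
print(world(c,273.5,222,plane=.022),world(c,355,222,plane=.022))
```

```text
[0.42853976 0.09258014 0.1397    ] [0.42853792 0.09268791 0.14007459]
[0.39190614 0.09031398 0.022     ] [0.46484403 0.09041388 0.022     ]
```

>>> jog_arm:
  targets:
    - [9.4,[0.1,1,0.1],0]
    - [9.4,[0.1,3,0.1],0]
    - [9.4,[0.1,5.5,0.1],0]
    - [9.4,[0.1,8,0.1],0]
    - [9.4,[0.1,10,0.1],0]
    - [9,[0.1,11,0.1],0]
    - [7,[0.1,11.2,0.1],0]
    - [4,[0.1,11.2,0.1],0]
    - [1.5,[0.1,11.2,0.1],0]
    - [1.5,[0.1,11.2,0.1],0]

```text
time_s: 10.75
ee_pos: [0.4287, 0.0919, 0.1147]
eef_rot: [-1.571, -0.001, 0.002]
force: [-0.4, 0.3, -0.3]
grip_width: 0.0612
```

>>> jog_arm:
  targets:
    - [1.5,[0,0,0],0]
    - [1.5,[0,0,0],0]
    - [1.5,[0,0,0],0]
    - [1.5,[0,0,0],0]
    - [1.5,[0,0,0],0]
    - [1.5,[0,0,0],0]
    - [1.5,[0,0,0],0]

```text
time_s: 11.45
ee_pos: [0.4284, 0.0919, 0.114]
eef_rot: [-1.571, -0.0, 0.002]
force: [-0.6, -0.3, 1.3]
grip_width: 0.0287
```

>>> jog_arm:
  targets:
    - [1.5,[0,-0.5,0],0]
    - [1.5,[0,-1.5,0],0]
    - [1.5,[0,-3.5,0],0]
    - [1.5,[0,-5.5,0],0]
    - [1.5,[0,-7.5,0],0]
    - [1.5,[0,-8.7,0],0]
    - [1.5,[1,-9,-1],0]
    - [1.5,[3,-9,-3],0]
    - [1.5,[5,-9,-5],0]
    - [1.5,[7.5,-9,-7.5],0]

```text
time_s: 12.45
ee_pos: [0.5043, 0.0158, 0.2034]
eef_rot: [-1.571, 0.001, 0.003]
force: [-0.0, 0.1, 0.2]
grip_width: 0.0283
```

>>> jog_arm:
  targets:
    - [1.5,[2.5,0,-2.5],0]
    - [1.5,[5,0,-5],0]
    - [1.5,[7.5,0,-7.5],0]
    - [1.5,[9.8,0,-9.9],0]
    - [1.5,[11,0,-11.1],0]
    - [1.5,[11.7,0,-11.8],0]
    - [1.5,[11.8,0.5,-11.9],0]
    - [1.5,[11.8,2,-11.9],0]
    - [1.5,[11.8,4,-11.9],0]
    - [1.5,[11.8,6,-11.9],0]

```text
time_s: 13.45
ee_pos: [0.621, -0.1009, 0.1423]
eef_rot: [-1.571, 0.001, 0.003]
force: [0.6, 0.1, -0.3]
grip_width: 0.0286
```

>>> jog_arm:
  targets:
    - [1.5,[0,1,0],0]
    - [1.5,[0,2,0],0]
    - [1.5,[0,2.5,0],0]
    - [1.5,[0,2.7,0],0]
    - [1.5,[0,2.7,0],0]

```text
time_s: 13.95
ee_pos: [0.6219, -0.1017, 0.1172]
eef_rot: [-1.571, -0.0, 0.002]
force: [-0.5, 1.0, -1.4]
grip_width: 0.029
```

>>> jog_arm:
  targets:
    - [1.5,[0,0.2,0],0]
    - [1.5,[0,0.3,0],0]
    - [1.5,[0,0.4,0],0]
    - [1.5,[0,0.4,0],0]

```text
time_s: 14.35
ee_pos: [0.622, -0.1019, 0.1137]
eef_rot: [-1.571, -0.001, 0.002]
force: [-1.6, -0.2, 5.3]
grip_width: 0.0286
```

>>> jog_arm:
  targets:
    - [3.2,[0,0,0],0]
    - [3.6,[0,0,0],0]
    - [4.5,[0,0,0],0]
    - [7,[0,0,0],0]
    - [9.4,[0,0,0],0]
    - [9.4,[0,0,0],0]
    - [9.4,[0,0,0],0]
    - [9.4,[0,0,0],0]

```text
time_s: 15.15
ee_pos: [0.6217, -0.1017, 0.1129]
eef_rot: [-1.571, -0.0, 0.002]
force: [0.1, 0.6, 0.4]
grip_width: 0.0806
```

```bash
python3 w.py w4
```

```text
[ 0.6217 -0.1017  0.1129] [-1.571 -0.     0.002] cam [ 0.622 -0.029  0.273] look [ 0.   -0.25 -0.97]
```

View pics/w4.png

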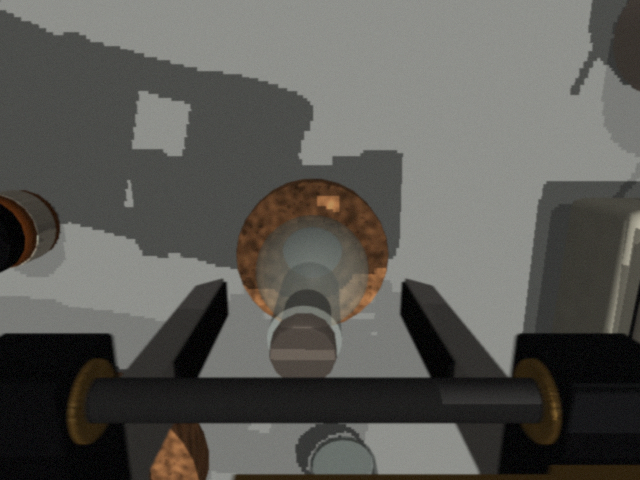

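flask_m stands on ring_m: bulb centred, stopper about (303,350). Next is flask_s.

>>> jog_arm:
  targets:
    - [9.4,[0,-1,0],0]
    - [9.4,[0,-4,0],0]
    - [9.4,[0,-7.5,0],0]
    - [9.4,[0,-9.5,1],0]
    - [9.4,[0,-9.5,4],0]
    - [9.4,[0,-9.5,8],0]
    - [9.4,[0,-9.5,12],0]
    - [9.4,[0,-9.5,16],0]
    - [9.4,[0,-9.5,20],0]
    - [9.4,[0,-9.5,24],0]

```text
time_s: 16.2
ee_pos: [0.6211, 0.1399, 0.2089]
eef_rot: [-1.571, -0.001, 0.002]
force: [0.0, -0.5, 0.0]
grip_width: 0.094
```

>>> jog_arm:
  targets:
    - [9.4,[-0.2,0,4],0]
    - [9.4,[-0.3,0,8],0]
    - [9.4,[-0.5,0,11],0]
    - [9.4,[-0.5,0,13.2],0]
    - [9.4,[-0.5,0,14],0]
    - [9.4,[-0.5,0,14.1],0]
    - [9.4,[-0.5,0,14.1],0]

```text
time_s: 16.9
ee_pos: [0.6162, 0.2784, 0.2082]
eef_rot: [-1.571, -0.0, 0.001]
force: [0.3, -0.2, -0.4]
grip_width: 0.0943
```

```bash
python3 w.py w5
```

```text
[0.6162 0.2784 0.2082] [-1.571e+00 -0.000e+00  1.000e-03] cam [0.616 0.351 0.369] look [ 0.   -0.25 -0.97]
```

View pics/w5.png

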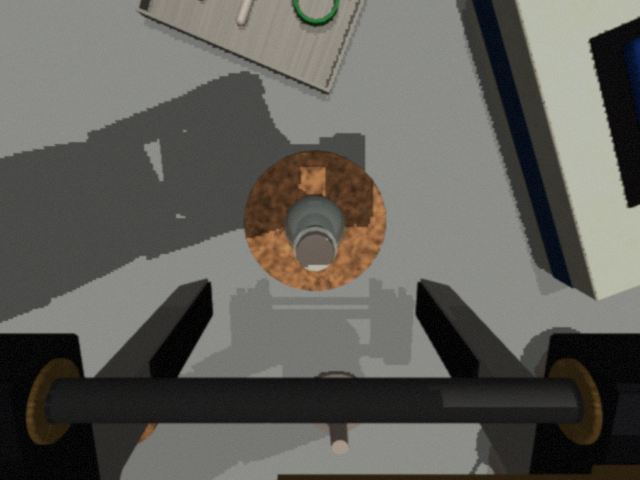

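The flask_s stopper is at about (317,251) and the ring_l outline spans columns 245–386, rows 151–292.

Run:
```python
from m import *
c=dict(np.load('pics/w5.npz'))
print(world(c,317,251,plane=.1181), world(c,317,251))
P=cloud(c);hsv=cv2.cvtColor(c['img'],cv2.COLOR_RGB2HSV)
m=(hsv[...,0]<20)&(hsv[...,1]>90)&(abs(P[...,2]-.028)<.005)&(np.hypot(P[...,0]-.616,P[...,1]-.278)<.08)
print(cv2.minEnclosingCircle(P[m][:,:2].astype(np.float32)))
```

```text
[0.61852897 0.28234168 0.1181    ] [0.61853847 0.28205623 0.11706137]
((0.6174750924110413, 0.2814205288887024), 0.059790901839733124)
```

>>> jog_arm:
  targets:
    - [9.4,[0.2,1,0.3],0]
    - [9.4,[0.2,3,0.3],0]
    - [9.4,[0.2,5.5,0.3],0]
    - [9.4,[0.2,8,0.3],0]
    - [9.4,[0.2,10,0.3],0]
    - [9,[0.2,11.2,0.3],0]
    - [7,[0.2,11.5,0.3],0]
    - [4,[0.2,11.5,0.3],0]
    - [1.5,[0.2,11.5,0.3],0]
    - [1.5,[0.2,11.5,0.3],0]

```text
time_s: 17.95
ee_pos: [0.6184, 0.2824, 0.094]
eef_rot: [-1.57, -0.001, 0.002]
force: [-0.1, -0.8, -0.9]
grip_width: 0.0612
```

>>> jog_arm:
  targets:
    - [1.5,[0,0,0],0]
    - [1.5,[0,0,0],0]
    - [1.5,[0,0,0],0]
    - [1.5,[0,0,0],0]
    - [1.5,[0,0,0],0]
    - [1.5,[0,0,0],0]
    - [1.5,[0,0,0],0]

```text
time_s: 18.65
ee_pos: [0.6178, 0.2823, 0.0929]
eef_rot: [-1.571, 0.0, 0.002]
force: [-2.1, -0.8, 0.1]
grip_width: 0.0287
```

>>> jog_arm:
  targets:
    - [1.5,[0,-0.5,0],0]
    - [1.5,[0,-1.5,0],0]
    - [1.5,[0,-3.5,0],0]
    - [1.5,[0,-5.5,0],0]
    - [1.5,[0,-7.5,0],0]
    - [1.5,[0,-8.7,0],0]
    - [1.5,[-1,-9,-1],0]
    - [1.5,[-3,-9,-3],0]
    - [1.5,[-5,-9,-5],0]
    - [1.5,[-7.5,-9,-7.5],0]

```text
time_s: 19.65
ee_pos: [0.5424, 0.2066, 0.183]
eef_rot: [-1.571, -0.0, 0.002]
force: [0.7, -0.5, -0.1]
grip_width: 0.0281
```

>>> jog_arm:
  targets:
    - [1.5,[-2.5,0,-2.5],0]
    - [1.5,[-5,0,-5],0]
    - [1.5,[-7.5,0,-7.5],0]
    - [1.5,[-9.8,0,-9.9],0]
    - [1.5,[-10.8,0,-10.9],0]
    - [1.5,[-11.4,0,-11.4],0]
    - [1.5,[-11.4,0.5,-11.5],0]
    - [1.5,[-11.4,2,-11.5],0]
    - [1.5,[-11.4,4,-11.5],0]
    - [1.5,[-11.4,6,-11.5],0]

```text
time_s: 20.65
ee_pos: [0.4299, 0.0924, 0.122]
eef_rot: [-1.571, -0.0, 0.003]
force: [0.1, 0.7, -0.2]
grip_width: 0.0286
```

>>> jog_arm:
  targets:
    - [1.5,[0,1,0],0]
    - [1.5,[0,1.8,0],0]
    - [1.5,[0,2.1,0],0]
    - [1.5,[0,2.1,0],0]
    - [1.5,[0,2.1,0],0]

```text
time_s: 21.15
ee_pos: [0.4297, 0.092, 0.1025]
eef_rot: [-1.571, -0.001, 0.002]
force: [0.7, -0.6, -0.8]
grip_width: 0.0285
```

>>> jog_arm:
  targets:
    - [1.5,[-0.1,0.2,0],0]
    - [1.5,[-0.1,0.3,0],0]
    - [1.5,[-0.1,0.45,0],0]
    - [1.5,[-0.1,0.45,0],0]

```text
time_s: 21.55
ee_pos: [0.4288, 0.0922, 0.0984]
eef_rot: [-1.57, -0.001, 0.002]
force: [-3.5, 1.4, 13.4]
grip_width: 0.0285
```

>>> jog_arm:
  targets:
    - [3.2,[0,0,0],0]
    - [3.6,[0,0,0],0]
    - [4.5,[0,0,0],0]
    - [7,[0,0,0],0]
    - [9.4,[0,0,0],0]
    - [9.4,[0,0,0],0]
    - [9.4,[0,0,0],0]
    - [9.4,[0,0,0],0]

```text
time_s: 22.35
ee_pos: [0.4284, 0.0919, 0.0974]
eef_rot: [-1.571, -0.0, 0.002]
force: [-0.2, 0.8, 0.3]
grip_width: 0.0803
```

```bash
python3 w.py w6
```

```text
[0.4284 0.0919 0.0974] [-1.571 -0.     0.002] cam [0.428 0.165 0.258] look [ 0.   -0.25 -0.97]
```

View pics/w6.png

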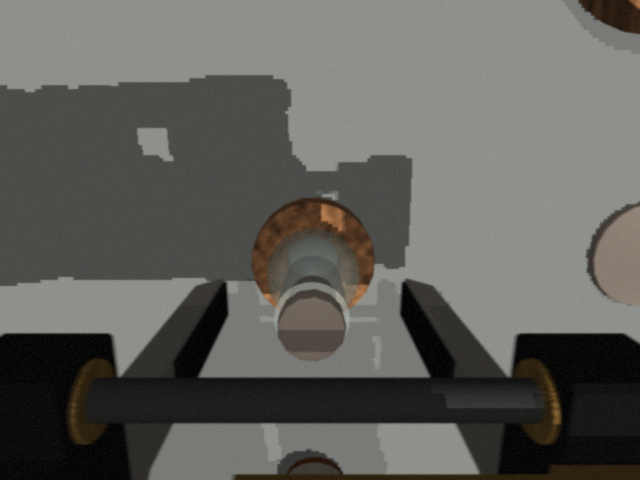

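flask_s is seated upright on ring_s. Now back to flask_l.

>>> jog_arm:
  targets:
    - [9.4,[0,-1,0],0]
    - [9.4,[0,-4,0],0]
    - [9.4,[0,-8,0],0]
    - [9.4,[0,-10.5,-1],0]
    - [9.4,[0.5,-11.3,-4],0]
    - [9.4,[1,-11.3,-8],0]
    - [9.4,[1.5,-11.3,-12],0]
    - [9.4,[2,-11.3,-16],0]
    - [9.4,[2.4,-11.3,-20],0]
    - [9.4,[2.8,-11.3,-24],0]

```text
time_s: 23.4
ee_pos: [0.4567, -0.1498, 0.2114]
eef_rot: [-1.571, -0.001, 0.002]
force: [0.8, 0.2, -0.3]
grip_width: 0.0942
```

>>> jog_arm:
  targets:
    - [9.4,[0.5,0,-4],0]
    - [9.4,[0.9,0,-8],0]
    - [9.4,[1.1,0,-10.5],0]
    - [9.4,[1.2,0,-11.5],0]
    - [9.4,[1.2,0,-11.7],0]
    - [9.4,[1.2,2,-11.7],0]
    - [9.4,[1.2,4,-11.7],0]
    - [9.4,[1.2,6,-11.7],0]
    - [9.4,[1.2,7.6,-11.7],0]
    - [9.4,[1.2,7.8,-11.7],0]

```text
time_s: 24.4
ee_pos: [0.4686, -0.2633, 0.1312]
eef_rot: [-1.569, 0.002, 0.003]
force: [0.6, 0.0, 0.3]
grip_width: 0.0937
```

>>> jog_arm:
  targets:
    - [7,[0,0,0],0]
    - [4,[0,0,0],0]
    - [1.5,[0,0,0],0]
    - [1.5,[0,0,0],0]
    - [1.5,[0,0,0],0]
    - [1.5,[0,0,0],0]
    - [1.5,[0,0,0],0]
    - [1.5,[0,0,0],0]
    - [1.5,[0,0,0],0]
    - [1.5,[0,0,0],0]

```text
time_s: 25.4
ee_pos: [0.4689, -0.265, 0.1324]
eef_rot: [-1.571, 0.001, 0.002]
force: [-1.4, 0.0, 0.0]
grip_width: 0.0284
```

>>> jog_arm:
  targets:
    - [1.5,[0,-0.5,0],0]
    - [1.5,[0,-1.5,0],0]
    - [1.5,[0,-3.5,0],0]
    - [1.5,[0,-6,0],0]
    - [1.5,[0,-8.5,0],0]
    - [1.5,[0,-11,0],0]
    - [1.5,[0,-13,0],0]
    - [1.5,[0,-13.8,0],0]
    - [1.5,[0.3,-14,1],0]
    - [1.5,[0.8,-14,3],0]

```text
time_s: 26.4
ee_pos: [0.4769, -0.2348, 0.2719]
eef_rot: [-1.57, 0.001, 0.001]
force: [0.1, 1.1, -2.1]
grip_width: 0.0288
```

>>> jog_arm:
  targets:
    - [1.5,[0.8,0,3],0]
    - [1.5,[1.6,0,6.5],0]
    - [1.5,[2.5,0,10],0]
    - [1.5,[3.5,0,13.5],0]
    - [1.5,[4.5,0,17],0]
    - [1.5,[5.5,0,20.5],0]
    - [1.5,[6.5,0,24],0]
    - [1.5,[7.5,0,27.5],0]
    - [1.5,[8.5,0,31],0]
    - [1.5,[9.5,0,34.5],0]

```text
time_s: 27.4
ee_pos: [0.571, 0.1124, 0.2713]
eef_rot: [-1.571, 0.002, 0.002]
force: [0.2, -1.3, -1.6]
grip_width: 0.0287
```

>>> jog_arm:
  targets:
    - [1.5,[1,0,3.5],0]
    - [1.5,[2,0,7],0]
    - [1.5,[3,0,10.5],0]
    - [1.5,[3.8,0,13.5],0]
    - [1.5,[4.3,0,15.8],0]
    - [1.5,[4.5,0,16.9],0]
    - [1.5,[4.5,0,17.2],0]
    - [1.5,[4.5,1,17.2],0]
    - [1.5,[4.5,3,17.2],0]
    - [1.5,[4.5,5,17.2],0]

```text
time_s: 28.4
ee_pos: [0.6158, 0.281, 0.2214]
eef_rot: [-1.571, -0.0, 0.001]
force: [0.0, 0.1, -2.2]
grip_width: 0.0285
```

>>> jog_arm:
  targets:
    - [1.5,[0.1,2,0.1],0]
    - [1.5,[0.1,4,0.1],0]
    - [1.5,[0.1,5.8,0.1],0]
    - [1.5,[0.1,6.8,0.1],0]
    - [1.5,[0.1,7.1,0.1],0]
    - [1.5,[0.1,7.1,0.1],0]
    - [1.5,[0.1,7.1,0.1],0]

```text
time_s: 29.1
ee_pos: [0.6173, 0.2832, 0.1525]
eef_rot: [-1.57, -0.001, 0.002]
force: [0.5, -0.2, -1.8]
grip_width: 0.0287
```

>>> jog_arm:
  targets:
    - [1.5,[0,0.3,-0.1],0]
    - [1.5,[0,0.5,-0.1],0]
    - [1.5,[0,0.65,-0.1],0]
    - [1.5,[0,0.65,-0.1],0]

```text
time_s: 29.5
ee_pos: [0.6171, 0.2824, 0.1454]
eef_rot: [-1.571, -0.001, 0.002]
force: [-1.1, 0.3, 1.5]
grip_width: 0.0283
```

Contact is beginning (the force has turned upward). Release.

>>> jog_arm:
  targets:
    - [1.5,[0,0.05,0],0]
    - [1.5,[0,0.05,0],0]
    - [3.2,[0,0.05,0],0]
    - [3.6,[0,0.05,0],0]
    - [4.5,[0,0.05,0],0]
    - [7,[0,0.05,0],0]
    - [9.4,[0,0.05,0],0]
    - [9.4,[0,0.05,0],0]
    - [9.4,[0,0.05,0],0]
    - [9.4,[0,0.05,0],0]

```text
time_s: 30.5
ee_pos: [0.617, 0.2823, 0.1444]
eef_rot: [-1.571, 0.0, 0.002]
force: [-0.7, -0.2, 0.9]
grip_width: 0.0808
```

>>> jog_arm:
  targets:
    - [9.4,[0,-1,0],0]
    - [9.4,[0,-3,0],0]
    - [9.4,[0,-6,0],0]
    - [9.4,[0,-9,0],0]
    - [9.4,[-3,-10,1],0]
    - [9.4,[-7,-10,4],0]
    - [9.4,[-11,-10,7],0]
    - [9.4,[-15,-10,10],0]
    - [9.4,[-19,-10,12],0]
    - [9.4,[-23,-10,14],0]

```text
time_s: 31.5
ee_pos: [0.3849, 0.4226, 0.2454]
eef_rot: [-1.57, -0.001, 0.002]
force: [0.4, 0.3, -0.3]
grip_width: 0.0939
```

Run:
```python
from m import *
from scipy.optimize import least_squares
for n in('top','side'):
    c=snap(n,n+'9'); P=cloud(c); hsv=cv2.cvtColor(c['img'],cv2.COLOR_RGB2HSV)
    for k,x,y,z in(('s',.428,.091,.0419+.0815),('m',.621,-.1035,.139),('l',.6165,.278,.1676)):
        m=(np.hypot(P[...,0]-x,P[...,1]-y)<.03)&(abs(P[...,2]-z)<.004)
        print(n,k,m.sum(),P[m].mean(0).round(4) if m.any() else '')
a=cv2.imread('pics/top9.png')[190:390,90:470]; b=cv2.imread('pics/side9.png')[110:410,180:430]
cv2.imwrite('pics/c9.png',np.vstack([cv2.resize(a,(570,300)),np.pad(cv2.resize(b,(250,300)),((0,0),(0,320),(0,0)))]))
print(ctrl.get_obs()['ee_pos'])
```

```text
top s 146 [0.428  0.0977 0.123 ]
top m 135 [ 0.6177 -0.105   0.1387]
top l 154 [0.6185 0.2835 0.1676]
side s 74 [0.427  0.0949 0.1222]
side m 101 [ 0.6168 -0.1081  0.1378]
side l 48 [0.6174 0.2806 0.1663]
[0.38293672 0.42395872 0.24585161]
```

View pics/c9.png

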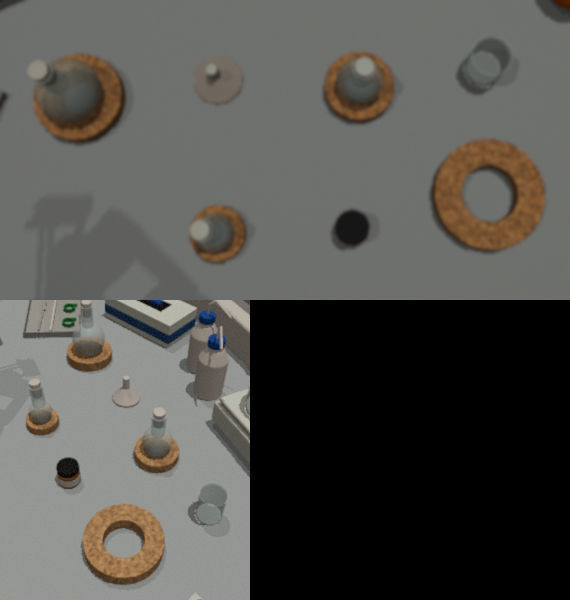

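All three stoppers are at their seated heights to within about 1 mm, ring_xl is empty and nothing else has moved. Handing in.

```bash
python3 -c "
from station import ctrl
print(ctrl.hand_in())"
```

```text
the job is handed in; nothing more can be done
None
```

I parked flask_l on ring_xl, moved flask_m to ring_m and flask_s to ring_s, then moved flask_l to ring_l. I handed the job in at about 32 s on the robot's clock; it reported no verdict.

- **Heights:** The stopper tops read 0.123, 0.139 and 0.168 m from the top camera for flask_s, flask_m and flask_l. All are within 1 mm of the seated values. The side camera agrees to within 1.5 mm.
- **Sideways:** The stopper tops sit about 3 to 6 mm off the ring centres within one camera. With the heights right, I take that as the flasks leaning by roughly 4 degrees or less, against the 14 degree limit. I did not measure the bulb centres directly, and I did not measure speed to confirm the flasks were at rest.
- **Camera disagreement:** The top and side cameras differ by about 2 to 5 mm in y, roughly their stated calibration error. The wrist camera agreed more closely with the top camera.
- **The rest of the scene:** In the last pictures ring_xl is empty and the gripper is clear of everything. The beaker, jar and funnel look unmoved by eye; I did not measure their final positions.

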